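# Make up two core-testing kits

### The arm

A 6-joint arm with a two-finger parallel gripper is mounted at the origin on a cart in front of the work surface, level with it; the furniture and walls round the work are solid. World frame = base frame: x ahead of the robot, y to its left, z up, the work surface at z = 0. Lengths are in m, angles in rad, forces in N, time in s.
With the tool pointing down it reaches from about 0.35 to 0.975 m from the base axis. Payload 4.9 kg.
Tool frame: the origin (TCP) lies on the centre line of the jaws, within the pads' length; the fingertips stand 22 mm ahead of it and the grasp point (between the pads) lies 3 mm ahead of it (manip.tcp_to_tips is the distance from the TCP to the fingertips, in m); z points along the fingers, x is the direction in which the jaws open and shut, and the axes are right-handed (so a half turn about z gives the same grasp; the last joint's range is limited). The gripper opens to 85 mm and grips with 20 to 120 N. Pads are 22 mm wide; open, the fingers measure 114 mm over their backs; the gripper's body (76 mm by 85 mm) begins 54 mm behind the grasp point. The pads swing forward as they close: fully open they stand 13 mm farther back than shut.
Start: joints at [1.068, 0.053, 1.613, -0, 1.476, -0.119], TCP at [0.234, 0.58, 0.253] pointing down, gripper open.
Joint ranges: [-3.01, 3.01], [-1.01, 2.22], [0.06, 2.58], [-1.02, 4.17], [0.09, 2.62], [-3.14, 3.14]. Speed limits (rad/s): [2.57, 2.57, 3.14, 3.14, 3.14, 3.14].

### API

Orientations are given as a unit quaternion [w, x, y, z].
In Python, from plant import manip gives the robot as it stands.
- The arm moves only by the shell command python3 -m pendant 'ROWS'. ROWS is a JSON object of lists of equal length, an entry for each row: "linear": the shift along the tool's x, y, z in cm, a list of three; "rotation": the turn, a rotation vector about the tool's x, y, z in degrees, a list of three; "grip": the closure, from 0 (fully open) to 1 (shut). A call has exactly 10 rows; each row is the pose to reach, as a shift and turn from the pose commanded when the call began, along the tool's axes at that moment; what a row does not reach only later rows make up. A row lasts 1/12 s, in which the tool goes at most 41.7 mm and 7.16 degrees, less where a joint would pass 70% of its speed; a pose out of reach is approached as far as the arm can. A call with a gripper value outside its range is refused whole. The fingers move at their own pace and stop on an object; the grip force is fixed at half the most. Time passes only in rows, so rows that repeat a pose let the fingers close, or fill a call up. It gives the time, the measured TCP pose, the force and the opening at its end, in the units of the state.
- manip.state(): the state, without advancing time (a new reading comes with each control period).
- manip.grab_frame(name): name is "scene" or "top" or "wrist"; returns the picture (400x640x3 uint8, red, green, blue); there is no depth.
- manip.calibration(name): a dict with "fx", "fy", "cx", "cy" (pixels), "cam_to_world" (4x4, takes a point from camera to world coordinates). Camera axes: x right, y up, looking along -z (the intrinsics and any distortion apply to the point x, -y, -z); pixel columns grow to the right and rows downward; lengths in m; the calibration is good to about 2 mm. The wrist camera is an equidistant fisheye: a pixel r from the principal point sees the ray r / f radians off the axis. A picture is of the moment at which its call begins: read the wrist's pose just before it. calibration takes no time and is no camera call; for the wrist camera it gives the pose at the moment of the call.
- manip.job_done(): hands the job in, once; it reports no verdict.
The state is a dict: "time": time; "joint_pos": joint angles; "joint_vel": joint speeds; "joint_efforts": joint torques, N m; "tool_pos": TCP position; "tool_rot": TCP orientation; "contact_force": force on the tool from outside, world axes, zero at the start; "ft_torque": the same for the moment, N m; "gripper_width": opening from 0.0 (shut) to 1.0 (fully open).
Only numpy, scipy, OpenCV 4.12 (cv2) and the standard library are available. Lean on these libraries where they do the work, as an engineer would, in place of code of your own. Each camera call takes 0.05 s, during which the arm holds its last target. There are 200 camera calls.

### The job

Make up the two core-testing kits. The long tray with three compartments gets the short slim rock plug, the rubber sleeve and the glass vial, which you pull up out of its tight case cutout; the short tray with two compartments gets the wide rock plug and the brass weight. Each thing stands upright on the tray floor in a compartment of its own (any one of that tray); leave the tall slim rock plug standing where it is.

Things in the scene. Friction and masses are not known exactly. Their poses are not given: they have to be found in the camera images.
- long_tray: Open bare aluminium tray with three square compartments in a row, 72 x 208 mm, rim 14 mm high, fixed to the bench. Origin: centre of its underside. y runs along the row, z up. Floor top at z = 4 mm; outer walls and dividers 4 mm thick; compartments 64 x 64 mm inside, centres at y = -68, 0 and +68 mm, x = 0.
- short_tray: Open bare aluminium tray like the long one but with two compartments, 72 x 140 mm, rim 14 mm high, fixed to the bench. Origin: centre of its underside. y along the row, z up. Floor top at z = 4 mm; walls 4 mm; compartments 64 x 64 mm inside, centres at y = -34 and +34 mm, x = 0.
- wide_plug: Wide rock core plug, a plain tan upright cylinder 38 mm in diameter, 50 mm high, about 0.14 kg. Origin: centre of its underside; z up along its axis. 
- short_plug: Short slim rock core plug, a plain pale upright cylinder 25 mm in diameter and 30 mm high, about 0.04 kg. Origin: centre of its underside; z up along its axis. 
- tall_plug: Tall slim rock core plug, a plain tan upright cylinder 25 mm in diameter and 48 mm high; belongs to neither kit and stays standing where it is. Origin: centre of its underside; z up along its axis. 
- sleeve: Black rubber sleeve, a short open tube standing on end, 32 mm outside diameter, 22 mm high, wall about 4 to 6 mm, 12 g, stiff enough to grip across the outside. Origin: centre of its underside; z up along its axis. 
- weight: Brass weight: round body 28 mm in diameter and 28 mm high, with a knob 16 mm wide on it up to 39 mm, about 0.1 kg. It may be gripped across the body or the knob. Origin: centre of its underside; z up along its axis. 
- vial: Screw-cap sample vial of glass with a dark cap, 25 mm in diameter, 58 mm high (cap from 45 to 58 mm), 22 g. At the start it stands upright in the cutout of the vial case with its top 30 mm above the case top. Origin: centre of its underside; z up along its axis. 
- vial_case: Grey block-shaped case, dark rim round its top, 64 x 64 x 40 mm, fixed to the bench. One cutout 28 mm deep in the middle of its top (cutout floor 12 mm above the bench). Origin: centre of its underside, z up. Two sprung rubber cheeks on the cutout's x sides pinch the vial: pulling it straight up takes up to about 10 N (grip with 20 N or more), free after 28 mm; small wiggles ease it.
Things that resemble listed ones, but are neither listed nor needed, are in the scene too. Leave any red look-alike of the weight alone.

How it is judged:
By the outcome, as a careful person would: the job done as asked, in the order asked, and still so for the second after the job is handed in, with the robot touching nothing.
It also fails if it takes over 128 s, if anything falls off the work surface, if the arm or the gripper's body presses on something with over 40 N, if the wrist force passes 120 N, or if a joint passes its speed limit or range.

## Working session

There is one attempt and no reset: what is moved stays moved. The work goes in short steps, Python scripts to look and compute and a shell command to move; the robot and the scene stay as the last step left them, time stands still between calls to the robot, and variables do not carry over. Pictures are saved under pics/ and viewed, about 12 in all and at most 16, crops included, and the job is handed in when it is done.

```bash
ls; mkdir -p pics
cat > h.py <<'E'
import numpy as np,cv2,json
from plant import manip
def snap(n,f,crop=None,s=1):
    c=manip.calibration(n); im=manip.grab_frame(n)[:,:,::-1]
    cv2.imwrite('pics/raw_'+f+'.png',im); json.dump({k:np.array(v).tolist() for k,v in c.items() if not isinstance(v,str)},open('pics/'+f+'.json','w'))
    view(f,f,crop,s)
def view(f,o,crop=None,s=1):
    im=cv2.imread('pics/raw_'+f+'.png')
    if crop: im=im[crop[1]:crop[3],crop[0]:crop[2]]
    cv2.imwrite('pics/'+o+'.png',cv2.resize(im,None,fx=s,fy=s,interpolation=cv2.INTER_CUBIC))
def ray(f,u,v,fish=False):
    c=json.load(open('pics/'+f+'.json')); T=np.array(c['cam_to_world'])
    a=np.array([(u-c['cx'])/c['fx'],(v-c['cy'])/c['fy']])
    if fish:
        r=np.linalg.norm(a); d=np.array([*(a/max(r,1e-9)*np.sin(r)),np.cos(r)])
    else: d=np.array([*a,1.])
    return T[:3,3],T[:3,:3]@(d*[1,-1,-1])
def px(f,u,v,z,fish=False):
    o,d=ray(f,u,v,fish); return o+d*(z-o[2])/d[2]
def proj(f,p):
    c=json.load(open('pics/'+f+'.json')); T=np.array(c['cam_to_world'])
    q=(T[:3,:3].T@(np.array(p)-T[:3,3]))*[1,-1,-1]; return c['fx']*q[0]/q[2]+c['cx'],c['fy']*q[1]/q[2]+c['cy']
E
python3 - <<'E'
from h import *
snap('top','top0',s=1.25); snap('scene','scene0',s=1.25)
print(manip.calibration('top')); print(manip.calibration('wrist')); print(manip.state())
E
```

```text
pics
{'fx': 387.6410723251351, 'fy': 387.6410723251351, 'cx': 315.1414550261463, 'cy': 198.59485000131846, 'cam_to_world': array([[-0.01635858,  0.9941932 , -0.10635924,  0.41838564],
       [-0.99981464, -0.01518481,  0.01183637,  0.08147553],
       [ 0.01015259,  0.10653315,  0.99425732,  0.91306741],
       [ 0.        ,  0.        ,  0.        ,  1.        ]])}
{'fx': 309.70691628693146, 'fy': 309.70691628693146, 'cx': 318.0807559255261, 'cy': 200.36211803294242, 'cam_to_world': array([[ 0.37424076, -0.88336683, -0.28214693,  0.16147098],
       [ 0.92733084,  0.3561149 ,  0.11506383,  0.60767758],
       [-0.00116685, -0.30470513,  0.95244602,  0.37338752],
       [ 0.        ,  0.        ,  0.        ,  1.        ]])}
{'time': 0.1, 'joint_pos': array([ 1.06803249e+00,  5.32972083e-02,  1.61413265e+00,  1.78598719e-05,
        1.47604197e+00, -1.18996756e-01]), 'joint_vel': array([ 0.00129456, -0.00262656, -0.00260979, -0.00098186, -0.00132028,
       -0.00062113]), 'joint_efforts': array([ 2.75398435e-06, -3.94902992e+01, -3.71362317e+01, -9.36221818e-05,
        3.89996596e-03,  8.89322962e-06]), 'tool_pos': array([0.2337497 , 0.57907893, 0.25219635]), 'tool_rot': array([ 4.21398951e-04,  8.28980264e-01,  5.59277068e-01, -8.39835593e-04]), 'contact_force': array([ 0.04700007,  0.1335568 , -0.51857369]), 'ft_torque': array([-0.01442004,  0.04816369,  0.06143097]), 'gripper_width': 1.0022283902974645}
```

View pics/top0.png

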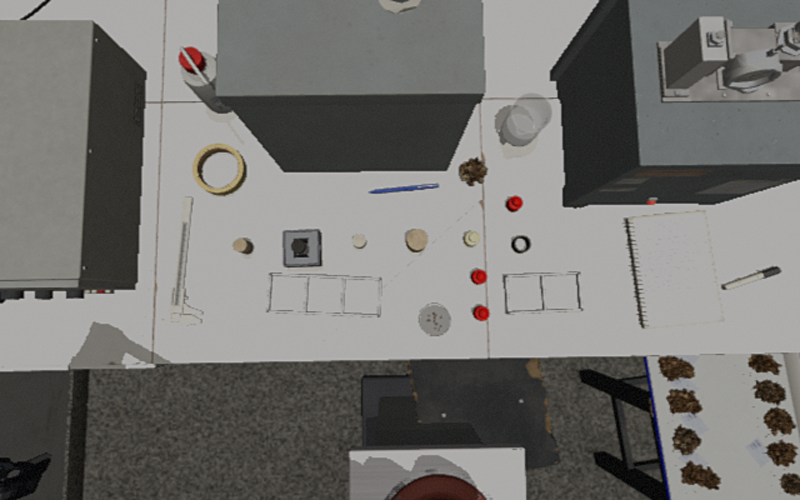

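View pics/scene0.png

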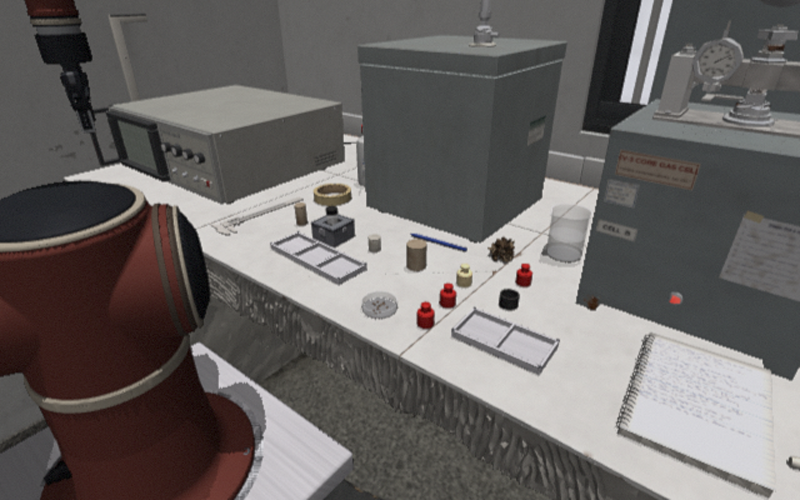

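Run:
```python
from h import *
view('top0','top0c',(180,150,480,265),2.6)
```

```text
(no output)
```

View pics/top0c.png

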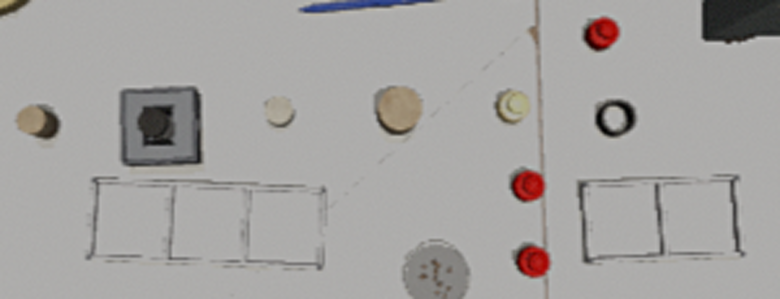

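Run:
```python
from h import *
P={'tall':(31,120,.048),'vial':(154,122,.070),'short':(279,109,.03),'wide':(400,107,.05),'weight':(515,105,.039),'sleeve':(615,117,.022),'red1':(527,184,.039),'red2':(534,260,.039),'red3':(602,31,.039),
'L1':(95,178,.014),'L2':(326,187,.014),'L3':(322,268,.014),'L4':(88,258,.014),'S1':(580,182,.014),'S2':(738,176,.014),'S3':(743,254,.014),'S4':(586,262,.014),'C1':(123,89,.04),'C2':(198,88,.04),'C3':(201,163,.04),'C4':(122,165,.04)}
for k,(u,v,z) in P.items(): print(k,px('top0',180+u/2.6,150+v/2.6,z).round(4))
```

```text
tall [0.5206 0.3469 0.048 ]
vial [0.5148 0.2372 0.07  ]
short [0.5292 0.1346 0.03  ]
wide [0.5269 0.0289 0.05  ]
weight [ 0.5285 -0.0725  0.039 ]
sleeve [ 0.5185 -0.1645  0.022 ]
red1 [ 0.4592 -0.0806  0.039 ]
red2 [ 0.3937 -0.0844  0.039 ]
red3 [ 0.5932 -0.1517  0.039 ]
L1 [0.4718 0.2997 0.014 ]
L2 [0.4605 0.0943 0.014 ]
L3 [0.3891 0.0988 0.014 ]
L4 [0.4013 0.3051 0.014 ]
S1 [ 0.4614 -0.1328  0.014 ]
S2 [ 0.4645 -0.2749  0.014 ]
S3 [ 0.3952 -0.2754  0.014 ]
S4 [ 0.3905 -0.1352  0.014 ]
C1 [0.5476 0.2698 0.04  ]
C2 [0.5475 0.2045 0.04  ]
C3 [0.4818 0.2019 0.04  ]
C4 [0.4812 0.2702 0.04  ]
```

```bash
cat >> h.py <<'E'
from scipy.spatial.transform import Rotation as R
def go(x,y,z,yaw=90):
    s=manip.state(); q=s['tool_rot']; r=R.from_quat([*q[1:],q[0]]); d=np.array([x,y,z])-s['tool_pos']
    t=R.from_matrix(np.array([[np.cos(np.radians(yaw)),np.sin(np.radians(yaw)),0],[np.sin(np.radians(yaw)),-np.cos(np.radians(yaw)),0],[0,0,-1]]).T)
    print('lin cm',(r.inv().apply(d)*100).round(2),'rot',np.degrees((r.inv()*t).as_rotvec()).round(1),'w',s['gripper_width'],'t',s['time'])
E
python3 -m pendant '{"linear":[[-22.6,33,0],[-22.6,33,0],[-22.6,33,0],[-22.6,33,0],[-22.6,33,0],[-22.6,33,0],[-22.6,33,0],[-22.6,33,0],[-22.6,33,0],[-22.6,33,0]],"rotation":[[0,0,-22],[0,0,-22],[0,0,-22],[0,0,-22],[0,0,-22],[0,0,-22],[0,0,-22],[0,0,-22],[0,0,-22],[0,0,-22]],"grip":[0.4,0.4,0.4,0.4,0.4,0.4,0.4,0.4,0.4,0.4]}'
python3 -c "
from h import *
go(.529,.135,.16)"
```

```text
time: 0.93
tool_pos: [0.4564, 0.2435, 0.2529]
tool_rot: [0.0, 0.708, 0.707, -0.0]
contact_force: [0.6, -0.8, 0.8]
gripper_width: 0.597
lin cm [-10.83   7.28   9.3 ] rot [-0.   0.1 -0.1] w 0.5969195726219952 t 0.9333
```

```bash
python3 -m pendant '{"linear":[[-10.8,7.3,9.3],[-10.8,7.3,9.3],[-10.8,7.3,9.3],[-10.8,7.3,9.3],[-10.8,7.3,9.3],[-10.8,7.3,9.3],[-10.8,7.3,9.3],[-10.8,7.3,9.3],[-10.8,7.3,9.3],[-10.8,7.3,9.3]],"rotation":[[0,0,0],[0,0,0],[0,0,0],[0,0,0],[0,0,0],[0,0,0],[0,0,0],[0,0,0],[0,0,0],[0,0,0]],"grip":[0.4,0.4,0.4,0.4,0.4,0.4,0.4,0.4,0.4,0.4]}'
python3 -c "
from h import *
snap('wrist','w1',s=1.25)"
```

```text
time: 1.77
tool_pos: [0.5286, 0.1394, 0.1615]
tool_rot: [0.001, 0.706, 0.708, 0.001]
contact_force: [-0.3, -0.2, -0.4]
gripper_width: 0.596
```

View pics/w1.png

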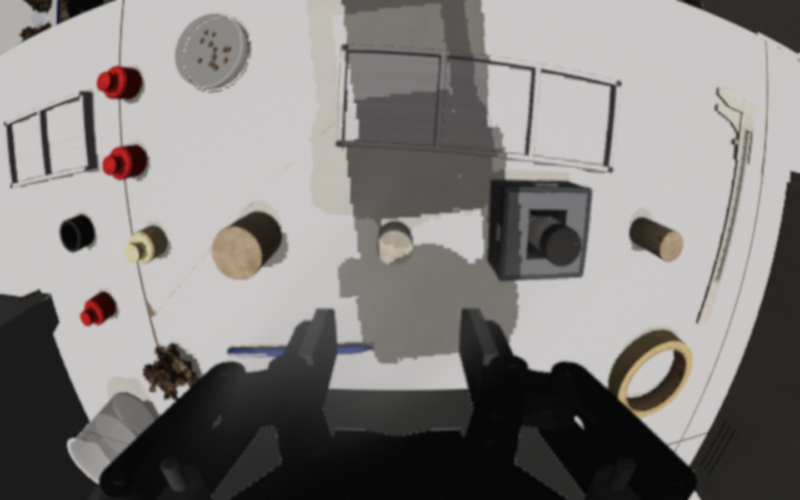

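Run:
```python
from h import *
for k,u,v,z in [('short',396,248,.03),('vial',561,241,.07),('wide',239,253,.05),('weight',134,249,.039),('sleeve',72,232,.022),('tall',672,246,.048),('La',344,47,.014),('Lb',619,83,.014),('Lc',610,168,.014),('Ld',340,145,.014),('red1',114,164,.039),('C',490,184,.04),('C',588,186,.04),('C',582,276,.04),('C',498,278,.04)]: print(k,px('w1',u/1.25,v/1.25,z,True).round(4))
go(.529,.135,.036)
```

```text
short [0.53   0.1377 0.03  ]
vial [0.5126 0.2383 0.07  ]
wide [0.5273 0.0325 0.05  ]
weight [ 0.528 -0.068  0.039]
sleeve [ 0.517  -0.1611  0.022 ]
tall [0.522  0.3494 0.048 ]
La [0.3912 0.102  0.014 ]
Lb [0.4032 0.3065 0.014 ]
Lc [0.4701 0.3017 0.014 ]
Ld [0.4605 0.0989 0.014 ]
red1 [ 0.4601 -0.077   0.039 ]
C [0.4836 0.198  0.04  ]
C [0.4819 0.2691 0.04  ]
C [0.5479 0.2738 0.04  ]
C [0.5484 0.2082 0.04  ]
lin cm [-0.43  0.03 12.53] rot [ 0.1 -0.   0.1] w 0.6044322463164706 t 1.8167
```

```bash
python3 -m pendant '{"linear":[[-0.3,0.1,4],[-0.3,0.1,8],[-0.3,0.1,10],[-0.3,0.1,11],[-0.3,0.1,12],[-0.3,0.1,12.5],[-0.3,0.1,12.5],[-0.3,0.1,12.5],[-0.3,0.1,12.5],[-0.3,0.1,12.5]],"rotation":[[0,0,0],[0,0,0],[0,0,0],[0,0,0],[0,0,0],[0,0,0],[0,0,0],[0,0,0],[0,0,0],[0,0,0]],"grip":[0.4,0.4,0.4,0.4,0.4,0.4,0.4,0.4,1,1]}'
python3 -m pendant '{"linear":[[0,0,0],[0,0,0],[0,0,0],[0,0,0],[0,0,0],[0,0,0],[0,0,-1],[0,0,-3],[0,0,-6],[0,0,-6]],"rotation":[[0,0,0],[0,0,0],[0,0,0],[0,0,0],[0,0,0],[0,0,0],[0,0,0],[0,0,0],[0,0,0],[0,0,0]],"grip":[1,1,1,1,1,1,1,1,1,1]}'
python3 -c "
from h import *
print(manip.tcp_to_tips); snap('wrist','w2',(150,100,500,400),1.8); go(.427,.133,.041,87)"
```

```text
time: 2.65
tool_pos: [0.5306, 0.1355, 0.0368]
tool_rot: [0.001, 0.707, 0.707, 0.001]
contact_force: [-0.3, 1.4, 0.4]
gripper_width: 0.33
time: 3.48
tool_pos: [0.533, 0.1359, 0.1016]
tool_rot: [0.003, 0.707, 0.707, 0.004]
contact_force: [1.6, 0.5, 0.8]
gripper_width: 0.267
0.022
lin cm [ -0.27 -10.54   5.77] rot [ 0.4 -0.1  3. ] w 0.26674304810987326 t 3.5333
```

View pics/w2.png

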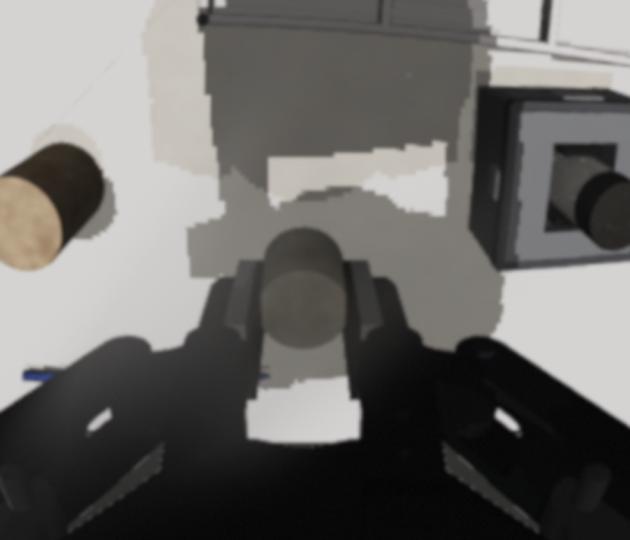

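```bash
python3 -m pendant '{"linear":[[-0.1,-3.5,0],[-0.3,-7,0],[-0.3,-10,0],[-0.3,-10.5,1],[-0.3,-10.5,3],[-0.3,-10.5,4.5],[-0.3,-10.5,5.2],[-0.3,-10.5,5.6],[-0.3,-10.5,5.7],[-0.3,-10.5,5.7]],"rotation":[[0,0,3],[0,0,3],[0,0,3],[0,0,3],[0,0,3],[0,0,3],[0,0,3],[0,0,3],[0,0,3],[0,0,3]],"grip":[1,1,1,1,1,1,1,1,1,1]}'
python3 -m pendant '{"linear":[[0,0,0],[0,0,0.1],[0,0,0.1],[0,0,0.1],[0,0,0.1],[0,0,0.1],[0,0,0.1],[0,0,-2],[0,0,-6],[0,0,-10]],"rotation":[[0,0,0],[0,0,0],[0,0,0],[0,0,0],[0,0,0],[0,0,0],[0,0,0],[0,0,0],[0,0,0],[0,0,0]],"grip":[1,1,1,0.5,0.5,0.5,0.5,0.5,0.5,0.5]}'
python3 -c "
from h import *
go(.518,-.163,.18,90)"
```

```text
time: 4.37
tool_pos: [0.4234, 0.1322, 0.041]
tool_rot: [-0.002, 0.725, 0.689, -0.004]
contact_force: [-17.4, -3.2, 30.3]
gripper_width: 0.266
time: 5.2
tool_pos: [0.4225, 0.1321, 0.1371]
tool_rot: [-0.002, 0.725, 0.688, -0.002]
contact_force: [1.0, -0.2, 0.0]
gripper_width: 0.502
lin cm [-28.97  11.06  -4.33] rot [-0.3  0.1 -3. ] w 0.5017179356844074 t 5.2
```

```bash
python3 -m pendant '{"linear":[[-4,1.5,-2],[-8,3,-2],[-12,4.5,-2],[-16,6.1,-2],[-20,7.6,-2],[-24,9.2,-2],[-27,10.3,-2],[-29,11,-2],[-29,11.1,-2],[-29,11.1,-2]],"rotation":[[0,0,-3],[0,0,-3],[0,0,-3],[0,0,-3],[0,0,-3],[0,0,-3],[0,0,-3],[0,0,-3],[0,0,-3],[0,0,-3]],"grip":[0.35,0.35,0.35,0.35,0.35,0.35,0.35,0.35,0.35,0.35]}'
python3 -c "
from h import *
snap('wrist','w3',s=1.25); go(.518,-.163,.034,90)"
```

```text
time: 6.03
tool_pos: [0.52, -0.1639, 0.1575]
tool_rot: [-0.001, 0.708, 0.706, -0.0]
contact_force: [-0.1, 0.1, 1.2]
gripper_width: 0.651
lin cm [-0.04 -0.15 12.34] rot [-0.1 -0.1 -0. ] w 0.6506678897324876 t 6.0833
```

View pics/w3.png

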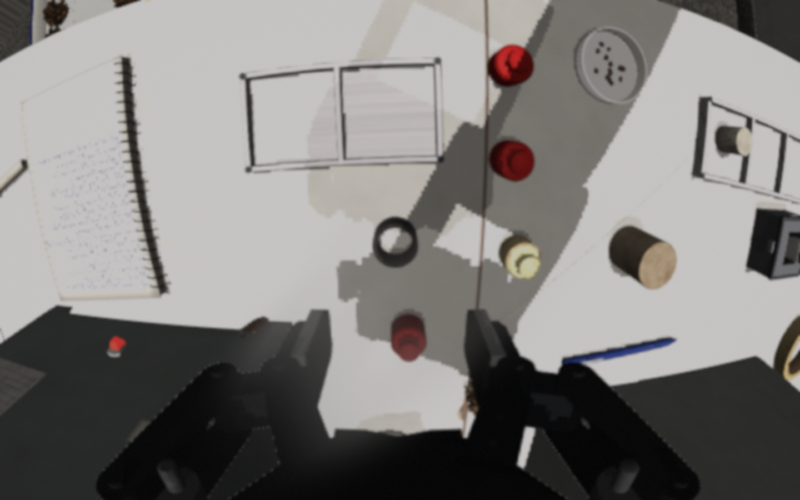

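Run:
```python
from h import *
for k,u,v,z in [('sleeve',396,242,.022),('weight',524,263,.039),('wide',657,264,.05),('S',243,75,.014),('S',437,61,.014),('S',441,158,.014),('S',248,170,.014),('red3',406,348,.039)]: print(k,px('w3',u/1.25,v/1.25,z,True).round(4))
```

```text
sleeve [ 0.5179 -0.1655  0.022 ]
weight [ 0.5278 -0.0782  0.039 ]
wide [0.5262 0.0288 0.05  ]
S [ 0.3967 -0.2729  0.014 ]
S [ 0.3933 -0.1377  0.014 ]
S [ 0.4604 -0.1347  0.014 ]
S [ 0.4658 -0.2715  0.014 ]
red3 [ 0.5927 -0.1585  0.039 ]
```

```bash
python3 -m pendant '{"linear":[[0,-0.2,4],[0,-0.2,8],[0,-0.2,10],[0,-0.2,11],[0,-0.2,12],[0,-0.2,12.3],[0,-0.2,12.3],[0,-0.2,12.3],[0,-0.2,12.3],[0,-0.2,12.3]],"rotation":[[0,0,0],[0,0,0],[0,0,0],[0,0,0],[0,0,0],[0,0,0],[0,0,0],[0,0,0],[0,0,0],[0,0,0]],"grip":[0.4,0.4,0.4,0.4,0.4,0.4,0.4,0.4,1,1]}'
python3 -m pendant '{"linear":[[0,0,0],[0,0,0],[0,0,0],[0,0,0],[0,0,0],[0,0,-1],[0,0,-3],[0,0,-6],[0,0,-9],[0,0,-9]],"rotation":[[0,0,0],[0,0,0],[0,0,0],[0,0,0],[0,0,0],[0,0,0],[0,0,0],[0,0,0],[0,0,0],[0,0,0]],"grip":[1,1,1,1,1,1,1,1,1,1]}'
python3 -c "
from h import *
go(.431,.201,.12,87)"
```

```text
time: 6.92
tool_pos: [0.5194, -0.1635, 0.0372]
tool_rot: [0.001, 0.707, 0.707, 0.001]
contact_force: [-4.1, 2.7, 14.7]
gripper_width: 0.337
time: 7.75
tool_pos: [0.5221, -0.1649, 0.1333]
tool_rot: [0.006, 0.707, 0.707, 0.002]
contact_force: [0.7, 0.9, 1.3]
gripper_width: 0.331
lin cm [36.6  -9.11  1.02] rot [0.7 0.3 3. ] w 0.33142407710958305 t 7.75
```

```bash
python3 -m pendant '{"linear":[[4,-1,0],[8,-2,0],[12,-3,0],[16,-4,0],[20,-5,0],[24,-6,0],[28,-7,0],[32,-8,0],[35.5,-9,0],[36.6,-9.1,1]],"rotation":[[0,0,3],[0,0,3],[0,0,3],[0,0,3],[0,0,3],[0,0,3],[0,0,3],[0,0,3],[0,0,3],[0,0,3]],"grip":[1,1,1,1,1,1,1,1,1,1]}'
python3 -c "
from h import *
go(.431,.201,.043,87)"
```

```text
time: 8.58
tool_pos: [0.4268, 0.207, 0.1176]
tool_rot: [0.0, 0.724, 0.69, 0.002]
contact_force: [-0.1, -0.4, 0.2]
gripper_width: 0.334
lin cm [-0.6   0.41  7.46] rot [ 0.2 -0.2  0.3] w 0.3344424073551301 t 8.5833
```

```bash
python3 -m pendant '{"linear":[[-0.4,0.3,1],[-0.4,0.3,3],[-0.4,0.3,5],[-0.4,0.3,6.5],[-0.4,0.3,7],[-0.4,0.3,7.4],[-0.4,0.3,7.4],[-0.4,0.3,7.4],[-0.4,0.3,7.4],[-0.4,0.3,7.4]],"rotation":[[0,0,0],[0,0,0],[0,0,0],[0,0,0],[0,0,0],[0,0,0],[0,0,0],[0,0,0],[0,0,0],[0,0,0]],"grip":[1,1,1,1,1,1,1,1,1,1]}'
```

```text
time: 9.42
tool_pos: [0.4304, 0.1985, 0.0417]
tool_rot: [0.0, 0.726, 0.688, 0.0]
contact_force: [1.0, 0.3, 0.0]
gripper_width: 0.332
```

```bash
python3 -m pendant '{"linear":[[0,0,0.1],[0,0,0.2],[0,0,0.3],[0,0,0.3],[0,0,0.3],[0,0,0.3],[0,0,0.3],[0,0,0.3],[0,0,0.3],[0,0,0.3]],"rotation":[[0,0,0],[0,0,0],[0,0,0],[0,0,0],[0,0,0],[0,0,0],[0,0,0],[0,0,0],[0,0,0],[0,0,0]],"grip":[1,1,1,1,1,0.5,0.5,0.5,0.5,0.5]}'
python3 -m pendant '{"linear":[[0,0,0],[0,0,-1],[0,0,-3],[0,0,-6],[0,0,-9],[0,0,-9],[0,0,-9],[0,0,-9],[0,0,-9],[0,0,-9]],"rotation":[[0,0,0],[0,0,0],[0,0,0],[0,0,0],[0,0,0],[0,0,0],[0,0,0],[0,0,0],[0,0,0],[0,0,0]],"grip":[0.5,0.5,0.5,0.5,0.5,0.5,0.5,0.5,0.5,0.5]}'
python3 -c "
from h import *
go(.5137,.237,.14,90)"
```

```text
time: 10.25
tool_pos: [0.4296, 0.1987, 0.0379]
tool_rot: [-0.0, 0.725, 0.688, -0.0]
contact_force: [-0.2, -0.4, -0.4]
gripper_width: 0.498
time: 11.08
tool_pos: [0.4288, 0.1985, 0.1267]
tool_rot: [-0.001, 0.725, 0.688, -0.001]
contact_force: [0.4, 0.0, -0.2]
gripper_width: 0.503
lin cm [ 4.28  8.27 -1.35] rot [-0.2  0.1 -3. ] w 0.5031542489927032 t 11.0833
```

```bash
python3 -m pendant '{"linear":[[0,0,-2],[2,4,-3],[4,7,-3],[4.3,8.3,-3],[4.3,8.3,-3],[4.3,8.3,-3],[4.3,8.3,-3],[4.3,8.3,-3],[4.3,8.3,-3],[4.3,8.3,-3]],"rotation":[[0,0,-3],[0,0,-3],[0,0,-3],[0,0,-3],[0,0,-3],[0,0,-3],[0,0,-3],[0,0,-3],[0,0,-3],[0,0,-3]],"grip":[0.4,0.4,0.4,0.4,0.4,0.4,0.4,0.4,0.4,0.4]}'
python3 -c "
from h import *
snap('wrist','w4',(140,0,540,320),1.8); go(.5137,.237,.07,90)"
```

```text
time: 11.92
tool_pos: [0.5143, 0.2372, 0.1582]
tool_rot: [-0.0, 0.707, 0.707, -0.0]
contact_force: [-0.7, -0.1, -0.4]
gripper_width: 0.602
lin cm [-0.03 -0.07  8.83] rot [-0. -0.  0.] w 0.5986431370749751 t 11.9667
```

View pics/w4.png

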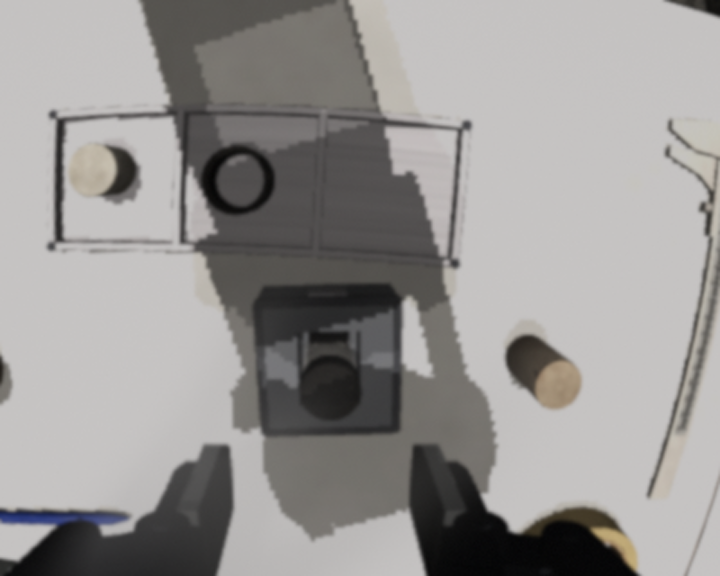

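Run:
```python
from h import *
for u,v,z in [(330,389,.07),(466,125,.014),(456,263,.014),(318,249,.014),(323,113,.014),(400,298,.04),(256,298,.04),(397,432,.04),(264,433,.04)]: print(px('w4',140+u/1.8,v/1.8,z,True).round(4))
```

```text
[0.5152 0.2403 0.07  ]
[0.4035 0.3057 0.014 ]
[0.4712 0.3026 0.014 ]
[0.4654 0.2353 0.014 ]
[0.4003 0.2376 0.014 ]
[0.4839 0.2715 0.04  ]
[0.484  0.2082 0.04  ]
[0.5485 0.2729 0.04  ]
[0.549  0.2097 0.04  ]
```

```bash
python3 -m pendant '{"linear":[[0.2,0.05,3],[0.2,0.05,6],[0.2,0.05,7.5],[0.2,0.05,8.5],[0.2,0.05,9],[0.2,0.05,9],[0.2,0.05,9],[0.2,0.05,9],[0.2,0.05,9],[0.2,0.05,9]],"rotation":[[0,0,0],[0,0,0],[0,0,0],[0,0,0],[0,0,0],[0,0,0],[0,0,0],[0,0,0],[0,0,0],[0,0,0]],"grip":[0.4,0.4,0.4,0.4,0.4,0.4,0.4,0.4,1,1]}'
python3 -m pendant '{"linear":[[0,0,0],[0,0,0],[0,0,0],[0,0,0],[0,0,0],[0,0,0],[0,0,0],[0,0,0],[0,0,-0.3],[0,0,-0.5]],"rotation":[[0,0,0],[0,0,0],[0,0,0],[0,0,0],[0,0,0],[0,0,0],[0,0,0],[0,0,0],[0,0,0],[0,0,0]],"grip":[1,1,1,1,1,1,1,1,1,1]}'
```

```text
time: 12.8
tool_pos: [0.5163, 0.2397, 0.0695]
tool_rot: [0.001, 0.707, 0.707, 0.001]
contact_force: [-0.4, 0.5, 0.2]
gripper_width: 0.326
time: 13.63
tool_pos: [0.5147, 0.2392, 0.0718]
tool_rot: [-0.0, 0.707, 0.707, -0.0]
contact_force: [3.5, 1.2, -9.1]
gripper_width: 0.266
```

```bash
python3 -m pendant '{"linear":[[0,0.05,-0.3],[0,-0.05,-0.6],[0,0.05,-0.9],[0,-0.05,-1.2],[0,0,-1.5],[0,0,-1.8],[0,0,-2.1],[0,0,-2.4],[0,0,-2.7],[0,0,-3]],"rotation":[[0,0,0],[0,0,0],[0,0,0],[0,0,0],[0,0,0],[0,0,0],[0,0,0],[0,0,0],[0,0,0],[0,0,0]],"grip":[1,1,1,1,1,1,1,1,1,1]}'
python3 -m pendant '{"linear":[[0,0,-1],[0,0,-2.5],[0,0,-4],[0,0,-5],[0,0,-5],[0,0,-5],[0,0,-5],[0,0,-5],[0,0,-5],[0,0,-5]],"rotation":[[0,0,0],[0,0,0],[0,0,0],[0,0,0],[0,0,0],[0,0,0],[0,0,0],[0,0,0],[0,0,0],[0,0,0]],"grip":[1,1,1,1,1,1,1,1,1,1]}'
python3 -c "
from h import *
snap('wrist','w5',(140,0,540,320),1.8);snap('scene','s5',(150,100,500,300),2); go(.434,.268,.15,87)"
```

```text
time: 14.47
tool_pos: [0.5163, 0.2398, 0.1052]
tool_rot: [0.0, 0.707, 0.707, 0.001]
contact_force: [-0.7, -0.3, 0.5]
gripper_width: 0.265
time: 15.3
tool_pos: [0.515, 0.2393, 0.1524]
tool_rot: [-0.0, 0.707, 0.707, -0.001]
contact_force: [-0.9, -0.2, -0.2]
gripper_width: 0.265
lin cm [ 2.87 -8.12  0.28] rot [-0.1  0.   3. ] w 0.2624815342048029 t 15.4
```

View pics/s5.png

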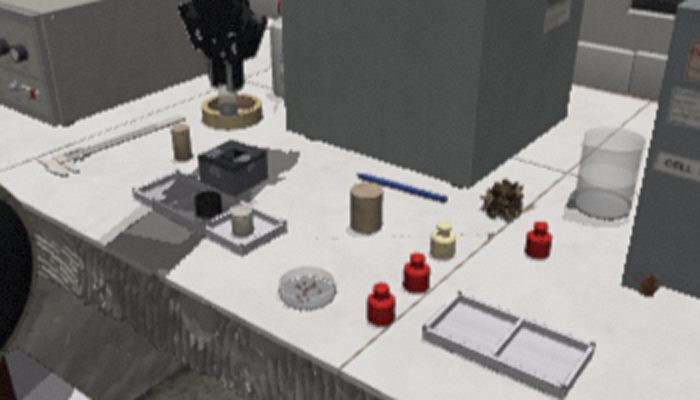

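```bash
python3 -m pendant '{"linear":[[1,-3,0],[2,-6,0],[2.9,-8.1,0],[2.9,-8.1,1],[2.9,-8.1,3],[2.9,-8.1,5.5],[2.9,-8.1,7.5],[2.9,-8.1,8.5],[2.9,-8.1,8.9],[2.9,-8.1,8.9]],"rotation":[[0,0,3],[0,0,3],[0,0,3],[0,0,3],[0,0,3],[0,0,3],[0,0,3],[0,0,3],[0,0,3],[0,0,3]],"grip":[1,1,1,1,1,1,1,1,1,1]}'
python3 -m pendant '{"linear":[[0,0,0],[0,0,0],[0,0,0.1],[0,0,0.1],[0,0,0.2],[0,0,0.2],[0,0,0.2],[0,0,0.2],[0,0,0.2],[0,0,0.2]],"rotation":[[0,0,0],[0,0,0],[0,0,0],[0,0,0],[0,0,0],[0,0,0],[0,0,0],[0,0,0],[0,0,0],[0,0,0]],"grip":[1,1,1,1,1,1,1,1,1,1]}'
```

```text
time: 16.23
tool_pos: [0.4342, 0.2681, 0.0634]
tool_rot: [-0.0, 0.725, 0.688, -0.001]
contact_force: [0.2, 0.7, -0.1]
gripper_width: 0.267
time: 17.07
tool_pos: [0.4345, 0.2684, 0.0623]
tool_rot: [0.0, 0.725, 0.688, -0.0]
contact_force: [-0.8, -0.5, -0.6]
gripper_width: 0.264
```

```bash
python3 -m pendant '{"linear":[[0,0,0.1],[0,0,0.1],[0,0,0.2],[0,0,0.2],[0,0,0.2],[0,0,0.2],[0,0,0.2],[0,0,0.2],[0,0,0.2],[0,0,0.2]],"rotation":[[0,0,0],[0,0,0],[0,0,0],[0,0,0],[0,0,0],[0,0,0],[0,0,0],[0,0,0],[0,0,0],[0,0,0]],"grip":[1,1,1,1,1,1,1,1,1,1]}'
```

```text
time: 17.9
tool_pos: [0.4352, 0.2687, 0.0616]
tool_rot: [0.0, 0.725, 0.688, 0.0]
contact_force: [-1.1, -1.6, 7.0]
gripper_width: 0.269
```

```bash
python3 -m pendant '{"linear":[[0,0,0],[0,0,0],[0,0,0],[0,0,0],[0,0,0],[0,0,-1],[0,0,-3],[0,0,-6],[0,0,-10],[0,0,-10]],"rotation":[[0,0,0],[0,0,0],[0,0,0],[0,0,0],[0,0,0],[0,0,0],[0,0,0],[0,0,0],[0,0,0],[0,0,0]],"grip":[0.5,0.5,0.5,0.5,0.5,0.5,0.5,0.5,0.5,0.5]}'
python3 -c "
from h import *
go(.527,.0295,.15,90)"
```

```text
time: 18.73
tool_pos: [0.4389, 0.2704, 0.1698]
tool_rot: [0.003, 0.725, 0.688, 0.007]
contact_force: [0.9, -0.1, 0.5]
gripper_width: 0.496
lin cm [-23.61  10.03   1.96] rot [ 0.8 -0.4 -3. ] w 0.49639685197436373 t 18.7333
```

```bash
python3 -m pendant '{"linear":[[-4,1.8,0],[-8,3.6,0],[-12,5.4,0],[-16,7.2,0],[-20,9,1],[-23.4,10.4,1],[-23.4,10.4,1],[-23.4,10.4,1],[-23.4,10.4,1],[-23.4,10.4,1]],"rotation":[[0,0,-3],[0,0,-3],[0,0,-3],[0,0,-3],[0,0,-3],[0,0,-3],[0,0,-3],[0,0,-3],[0,0,-3],[0,0,-3]],"grip":[0.25,0.25,0.25,0.25,0.25,0.25,0.25,0.25,0.25,0.25]}'
python3 -c "
from h import *
snap('wrist','w6',s=1.25); go(.527,.0295,.048,90)"
```

```text
time: 19.57
tool_pos: [0.5259, 0.0305, 0.1506]
tool_rot: [-0.0, 0.707, 0.708, 0.0]
contact_force: [-0.3, -0.2, -0.0]
gripper_width: 0.751
lin cm [-0.13  0.12 10.25] rot [ 0.  -0.   0.1] w 0.7500175598844695 t 19.6167
```

View pics/w6.png

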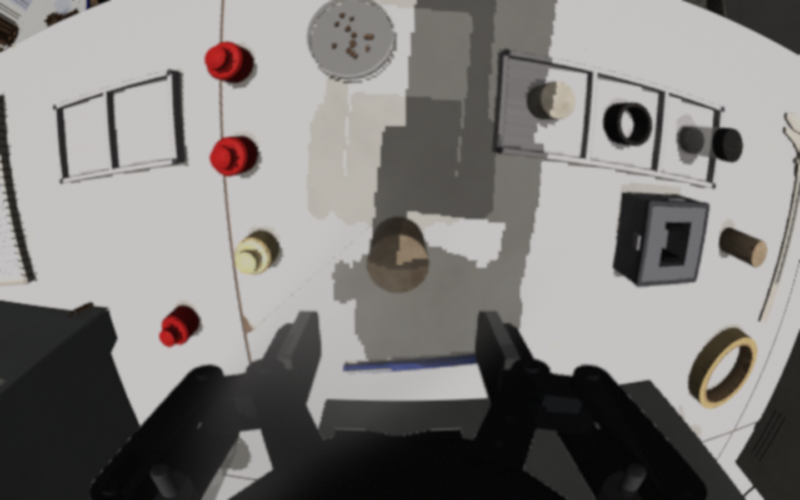

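```bash
python3 -m pendant '{"linear":[[0,0.1,3.5],[0,0.1,7],[0,0.1,8.5],[0,0.1,9.5],[0,0.1,10.2],[0,0.1,10.2],[0,0.1,10.2],[0,0.1,10.2],[0,0.1,10.2],[0,0.1,10.2]],"rotation":[[0,0,0],[0,0,0],[0,0,0],[0,0,0],[0,0,0],[0,0,0],[0,0,0],[0,0,0],[0,0,0],[0,0,0]],"grip":[0.25,0.25,0.25,0.25,0.25,0.25,0.25,1,1,1]}'
python3 -m pendant '{"linear":[[0,0,0],[0,0,0],[0,0,0],[0,0,0],[0,0,0],[0,0,0],[0,0,-1],[0,0,-3],[0,0,-6],[0,0,-9]],"rotation":[[0,0,0],[0,0,0],[0,0,0],[0,0,0],[0,0,0],[0,0,0],[0,0,0],[0,0,0],[0,0,0],[0,0,0]],"grip":[1,1,1,1,1,1,1,1,1,1]}'
python3 -c "
from h import *
for u,v in [(58,106),(178,73),(184,162),(63,180)]: print(px('w6',u/1.25,v/1.25,.014,True).round(4))
go(.428,-.238,.13,91.5)"
```

```text
time: 20.45
tool_pos: [0.5287, 0.0292, 0.0503]
tool_rot: [0.001, 0.707, 0.707, 0.001]
contact_force: [0.6, 0.4, 6.5]
gripper_width: 0.425
time: 21.28
tool_pos: [0.5256, 0.0293, 0.1381]
tool_rot: [-0.001, 0.707, 0.707, -0.001]
contact_force: [0.6, -1.1, -1.1]
gripper_width: 0.424
[ 0.3978 -0.2679  0.014 ]
[ 0.3954 -0.1296  0.014 ]
[ 0.4624 -0.127   0.014 ]
[ 0.4648 -0.2682  0.014 ]
lin cm [-26.73  -9.76   0.84] rot [-0.2 -0.  -1.5] w 0.4238847357200823 t 21.2833
```

```bash
python3 -m pendant '{"linear":[[-3.8,-1.4,0],[-7.6,-2.8,0],[-11.4,-4.2,0],[-15.2,-5.6,0],[-19,-7,0],[-22.8,-8.4,0],[-26,-9.6,0],[-26.7,-9.7,0.5],[-26.7,-9.7,0.8],[-26.7,-9.7,0.8]],"rotation":[[0,0,-1.5],[0,0,-1.5],[0,0,-1.5],[0,0,-1.5],[0,0,-1.5],[0,0,-1.5],[0,0,-1.5],[0,0,-1.5],[0,0,-1.5],[0,0,-1.5]],"grip":[1,1,1,1,1,1,1,1,1,1]}'
python3 -c "
from h import *
go(.429,-.238,.056,91.5)"
```

```text
time: 22.12
tool_pos: [0.4294, -0.237, 0.1292]
tool_rot: [-0.001, 0.698, 0.716, 0.0]
contact_force: [-0.5, -0.2, -1.7]
gripper_width: 0.421
lin cm [-0.11 -0.03  7.32] rot [-0.1 -0.1 -0.1] w 0.42131607185482484 t 22.1167
```

```bash
python3 -m pendant '{"linear":[[0,0,2],[0,0,4],[0,0,6],[0,0,6.8],[0,0,7.2],[0,0,7.3],[0,0,7.4],[0,0,7.5],[0,0,7.5],[0,0,7.5]],"rotation":[[0,0,0],[0,0,0],[0,0,0],[0,0,0],[0,0,0],[0,0,0],[0,0,0],[0,0,0],[0,0,0],[0,0,0]],"grip":[1,1,1,1,1,1,1,1,1,1]}'
```

```text
time: 22.95
tool_pos: [0.4307, -0.2381, 0.0562]
tool_rot: [0.001, 0.698, 0.716, 0.0]
contact_force: [0.4, 0.1, -1.4]
gripper_width: 0.424
```

```bash
python3 -m pendant '{"linear":[[0,0,0.1],[0,0,0.1],[0,0,0.2],[0,0,0.2],[0,0,0.2],[0,0,0.2],[0,0,0.2],[0,0,0.2],[0,0,0.2],[0,0,0.2]],"rotation":[[0,0,0],[0,0,0],[0,0,0],[0,0,0],[0,0,0],[0,0,0],[0,0,0],[0,0,0],[0,0,0],[0,0,0]],"grip":[1,1,1,1,1,1,1,1,1,1]}'
```

```text
time: 23.78
tool_pos: [0.4304, -0.2379, 0.0543]
tool_rot: [0.0, 0.698, 0.716, -0.0]
contact_force: [-2.3, 1.2, 4.9]
gripper_width: 0.42
```

```bash
python3 -m pendant '{"linear":[[0,0,0],[0,0,0],[0,0,0],[0,0,0],[0,0,0],[0,0,-1],[0,0,-3],[0,0,-6],[0,0,-9],[0,0,-9]],"rotation":[[0,0,0],[0,0,0],[0,0,0],[0,0,0],[0,0,0],[0,0,0],[0,0,0],[0,0,0],[0,0,0],[0,0,0]],"grip":[0.35,0.35,0.35,0.35,0.35,0.35,0.35,0.35,0.35,0.35]}'
python3 -c "
from h import *
go(.528,-.0735,.145,90)"
```

```text
time: 24.62
tool_pos: [0.4335, -0.2402, 0.1511]
tool_rot: [0.006, 0.698, 0.716, 0.001]
contact_force: [0.0, -1.1, 0.6]
gripper_width: 0.651
lin cm [16.42  9.88  0.58] rot [0.6 0.4 1.5] w 0.6512506130048606 t 24.6167
```

```bash
python3 -m pendant '{"linear":[[3.5,2.2,0],[7,4.4,0],[10.5,6.6,0],[14,8.8,0],[16.2,10.1,0],[16.2,10.1,0],[16.2,10.1,0],[16.2,10.1,0],[16.2,10.1,0],[16.2,10.1,0]],"rotation":[[0,0,1.5],[0,0,1.5],[0,0,1.5],[0,0,1.5],[0,0,1.5],[0,0,1.5],[0,0,1.5],[0,0,1.5],[0,0,1.5],[0,0,1.5]],"grip":[0.4,0.4,0.4,0.4,0.4,0.4,0.4,0.4,0.4,0.4]}'
python3 -c "
from h import *
snap('wrist','w7',s=1.25); go(.528,-.0735,.036,90)"
```

```text
time: 25.45
tool_pos: [0.5265, -0.0741, 0.1433]
tool_rot: [0.0, 0.708, 0.707, -0.0]
contact_force: [-0.8, -0.2, -0.2]
gripper_width: 0.601
lin cm [ 0.06  0.15 10.73] rot [-0.   0.  -0.1] w 0.6009433360016414 t 25.5
```

View pics/w7.png

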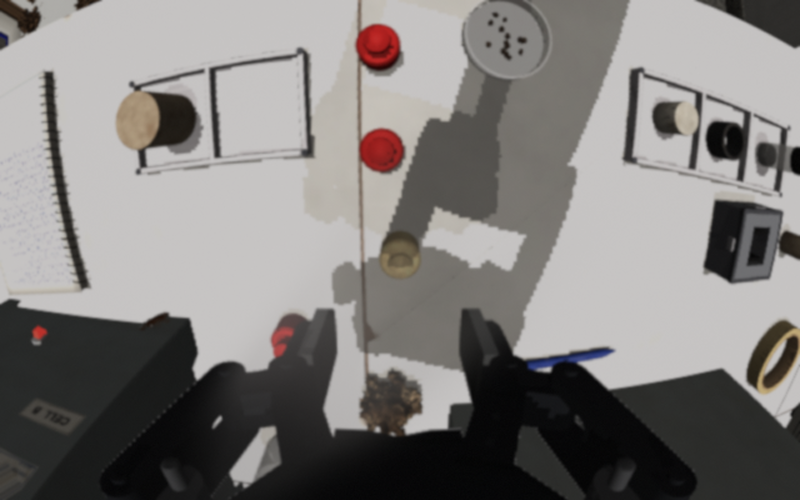

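```bash
python3 -m pendant '{"linear":[[0,0.1,3.5],[0,0.1,7],[0,0.1,9],[0,0.1,10],[0,0.1,10.7],[0,0.1,10.7],[0,0.1,10.7],[0,0.1,10.7],[0,0.1,10.7],[0,0.1,10.7]],"rotation":[[0,0,0],[0,0,0],[0,0,0],[0,0,0],[0,0,0],[0,0,0],[0,0,0],[0,0,0],[0,0,0],[0,0,0]],"grip":[0.4,0.4,0.4,0.4,0.4,0.4,0.4,1,1,1]}'
python3 -m pendant '{"linear":[[0,0,0],[0,0,0],[0,0,0],[0,0,0],[0,0,0],[0,0,0],[0,0,-1],[0,0,-3],[0,0,-6],[0,0,-9]],"rotation":[[0,0,0],[0,0,0],[0,0,0],[0,0,0],[0,0,0],[0,0,0],[0,0,0],[0,0,0],[0,0,0],[0,0,0]],"grip":[1,1,1,1,1,1,1,1,1,1]}'
python3 -c "
from h import *
go(.4275,-.170,.12,91.5)"
```

```text
time: 26.33
tool_pos: [0.5294, -0.0736, 0.0384]
tool_rot: [0.002, 0.707, 0.707, 0.001]
contact_force: [-0.9, -0.3, 5.8]
gripper_width: 0.275
time: 27.17
tool_pos: [0.5266, -0.0726, 0.1266]
tool_rot: [-0.001, 0.707, 0.707, -0.001]
contact_force: [0.1, 0.2, -2.1]
gripper_width: 0.272
lin cm [-9.73 -9.91  0.67] rot [-0.2 -0.1 -1.5] w 0.2716480123346592 t 27.1667
```

```bash
python3 -m pendant '{"linear":[[-2.5,-2.5,0],[-5,-5,0],[-7.5,-7.6,0],[-9.7,-9.9,0],[-9.7,-9.9,1],[-9.7,-9.9,3],[-9.7,-9.9,5],[-9.7,-9.9,6.5],[-9.7,-9.9,7.5],[-9.7,-9.9,8]],"rotation":[[0,0,-1.5],[0,0,-1.5],[0,0,-1.5],[0,0,-1.5],[0,0,-1.5],[0,0,-1.5],[0,0,-1.5],[0,0,-1.5],[0,0,-1.5],[0,0,-1.5]],"grip":[1,1,1,1,1,1,1,1,1,1]}'
python3 -m pendant '{"linear":[[0,0,0],[0,0,0.1],[0,0,0.2],[0,0,0.2],[0,0,0.2],[0,0,0.2],[0,0,0.2],[0,0,0.2],[0,0,0.2],[0,0,0.2]],"rotation":[[0,0,0],[0,0,0],[0,0,0],[0,0,0],[0,0,0],[0,0,0],[0,0,0],[0,0,0],[0,0,0],[0,0,0]],"grip":[1,1,1,1,1,1,1,1,1,1]}'
```

```text
time: 28.0
tool_pos: [0.428, -0.1693, 0.0448]
tool_rot: [-0.001, 0.698, 0.716, -0.0]
contact_force: [-0.6, 0.4, 0.2]
gripper_width: 0.273
time: 28.83
tool_pos: [0.4289, -0.1701, 0.0443]
tool_rot: [0.0, 0.698, 0.716, 0.0]
contact_force: [-0.0, 0.0, -1.7]
gripper_width: 0.27
```

```bash
python3 -m pendant '{"linear":[[0,0,0.1],[0,0,0.1],[0,0,0.2],[0,0,0.2],[0,0,0.2],[0,0,0.2],[0,0,0.2],[0,0,0.2],[0,0,0.2],[0,0,0.2]],"rotation":[[0,0,0],[0,0,0],[0,0,0],[0,0,0],[0,0,0],[0,0,0],[0,0,0],[0,0,0],[0,0,0],[0,0,0]],"grip":[1,1,1,1,1,1,1,1,1,1]}'
```

```text
time: 29.67
tool_pos: [0.4289, -0.1701, 0.0424]
tool_rot: [0.0, 0.698, 0.716, -0.0]
contact_force: [-0.7, 0.6, 1.9]
gripper_width: 0.276
```

Contact begins (from about −1.7 to +1.9 N). One more millimetre, then release, rise and step clear.

```bash
python3 -m pendant '{"linear":[[0,0,0.1],[0,0,0.1],[0,0,0.1],[0,0,0.1],[0,0,0.1],[0,0,0.1],[0,0,0.1],[0,0,0.1],[0,0,0.1],[0,0,0.1]],"rotation":[[0,0,0],[0,0,0],[0,0,0],[0,0,0],[0,0,0],[0,0,0],[0,0,0],[0,0,0],[0,0,0],[0,0,0]],"grip":[1,1,1,1,0.5,0.5,0.5,0.5,0.5,0.5]}'
python3 -m pendant '{"linear":[[0,0,-1],[0,0,-3],[0,0,-6],[0,0,-9],[0,0,-12],[0,0,-15],[0,0,-15],[4,0,-15],[8,0,-15],[10,0,-15]],"rotation":[[0,0,0],[0,0,0],[0,0,0],[0,0,0],[0,0,0],[0,0,0],[0,0,0],[0,0,0],[0,0,0],[0,0,0]],"grip":[0.5,0.5,0.5,0.5,0.5,0.5,0.5,0.5,0.5,0.5]}'
python3 -m pendant '{"linear":[[3,0,0],[6,0,0],[9,0,0],[9,0,0],[9,0,0],[9,0,0],[9,0,0],[9,0,0],[9,0,0],[9,0,0]],"rotation":[[0,0,0],[0,0,0],[0,0,0],[0,0,0],[0,0,0],[0,0,0],[0,0,0],[0,0,0],[0,0,0],[0,0,0]],"grip":[0.5,0.5,0.5,0.5,0.5,0.5,0.5,0.5,0.5,0.5]}'
python3 -c "
from h import *
snap('wrist','w8',s=1.25); snap('scene','s8',(150,120,470,320),2.4)"
```

```text
time: 30.5
tool_pos: [0.4288, -0.1701, 0.0411]
tool_rot: [-0.0, 0.698, 0.716, -0.0]
contact_force: [0.2, 0.7, -0.5]
gripper_width: 0.504
time: 31.33
tool_pos: [0.4258, -0.0678, 0.1918]
tool_rot: [-0.0, 0.698, 0.717, 0.001]
contact_force: [-0.7, 0.4, 0.2]
gripper_width: 0.498
time: 32.17
tool_pos: [0.424, 0.0191, 0.1913]
tool_rot: [-0.0, 0.698, 0.716, -0.0]
contact_force: [0.2, 0.1, -0.3]
gripper_width: 0.495
```

View pics/s8.png

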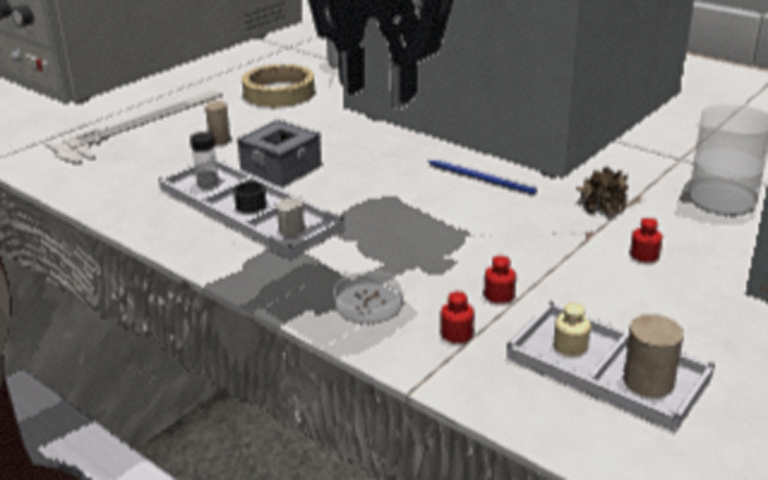

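View pics/w8.png

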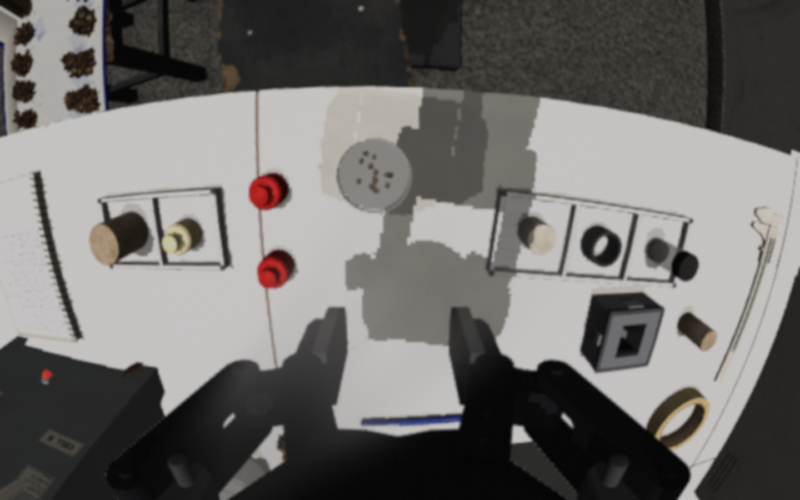

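Both views show all five items upright, each in its own compartment. The tall plug still stands at (698,330) in the wrist view, the red look-alikes have not moved, and the gripper is clear.

```bash
python3 -c "
from h import *
print(manip.job_done())"
```

```text
the job is handed in; nothing more can be done
None
```

Both kits are made up, and the job is handed in at about 32 s of the 128 s allowed.

- **Long tray:** it holds the short slim plug, the rubber sleeve and the glass vial, which I pulled straight up out of its case.
- **Short tray:** it holds the wide plug and the brass weight.

I placed the items in the order you listed them. The last scene and wrist pictures show all five upright, each in its own compartment. The tall plug is still standing, the red look-alikes have not moved, and the gripper was empty, at 0.19 m, touching nothing.

**What disagreed or stood out:**
- **Position readings:** the top and wrist cameras differed by 2–5 mm in y. I averaged them or corrected at close range.
- **Short plug:** it was set down with about 30 N upward at the wrist (about 35 N in all), then commanded 1 mm further down before release, where I took no reading. The higher force is under both limits. The later placings used smaller steps and touched down at under 10 N. For the sleeve I have no reading at touchdown.
- **Brass weight:** the grip opening read about 2–3 mm narrower than expected for its 28 mm body. It still held and was placed normally.

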